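Show a mosaic learner the tile and its place

ROBOT

A 6-joint arm with a two-finger parallel gripper is mounted at the origin on the work surface. World frame = base frame: x ahead of the robot, y to its left, z up, the work surface at z = 0. Lengths are in mm, angles in rad, forces in N, time in s.
With the tool pointing down it reaches from about 275 to 750 mm from the base axis. Payload 10.2 kg.
Tool frame: the origin (TCP) lies midway between the tips of the shut fingers; the grasp point (between the pads) lies 19 mm behind it; z points along the fingers, y is the direction in which the jaws open and shut (so a half turn about z gives the same grasp; the last joint's range is limited). The gripper opens to 85 mm and grips with 20 to 120 N. Pads are 22 mm wide; open, the fingers measure 114 mm over their backs; the gripper's body (76 mm by 85 mm) begins 54 mm behind the grasp point. The pads swing forward as they close: fully open they stand 13 mm farther back than shut.
Start: joints at [0.925, 0.313, 1.498, -0, 1.331, -0.223], TCP at [215.429, 478.771, 231.294] pointing down, gripper open.
Joint ranges: [-2.94, 2.94], [-0.97, 2.17], [0.19, 2.56], [-1.23, 4.37], [0.02, 3.11], [-2.88, 2.88]. Speed limits (rad/s): [2.39, 2.39, 3.01, 3.14, 3.14, 3.14].

INTERFACE

Orientations are given as a unit quaternion [w, x, y, z].
In Python, from rig import sense, optics, ctrl gives the robot as it stands.
- The arm moves only by the tool play_rows, never from a script. Its argument "plan" is a list of rows, each a list of 7 numbers: the shift along the world's x, y, z in mm, then the turn, a rotation vector about the world's x, y, z in rad, then the opening, from -1 (shut) to 1 (fully open), so that 0 is half open. A call has 1 to 5 rows; each row shifts and turns the pose as measured when the row begins; what a row does not reach is not made up. A row lasts 1/12 s, in which the tool goes at most 41.7 mm and 7.16 degrees, less where a joint would pass 70% of its speed; a pose out of reach is approached as far as the arm can. A call is refused whole if a number of a shift passes 41.7 or a number of a turn 0.125, either way. A call with a gripper value outside its range is refused whole. The fingers move at their own pace and stop on an object; "grip_force" is the grip in N (left out, the last holds). Time passes only in rows, so rows that do not move let the fingers close. It gives the time, the measured TCP pose, the force and the opening at its end, in the units of the state.
- sense(): the state, without advancing time (a new reading comes with each control period).
- optics.capture(name): name is "scene" or "side" or "wrist"; returns a dict with "img" (384x512x3 uint8, blue, green, red), "fx", "fy", "cx", "cy" (pixels), "world_to_cam" (4x4, takes a point from world to camera coordinates). Camera axes: x right, y up, looking along -z (the intrinsics and any distortion apply to the point x, -y, -z); pixel columns grow to the right and rows downward; lengths in mm; the calibration is good to about 2 mm. A picture is of the moment at which its call begins. There is no depth.
- ctrl.finish_job(): hands the job in, once; it reports no verdict.
The state is a dict: "time_s": time; "joints": joint angles; "dq": joint speeds; "tau": joint torques, N m; "eef_pos": TCP position; "ee_rot": TCP orientation; "force": force on the tool from outside, world axes, zero at the start; "wrist_torque": the same for the moment, N m; "grip_width": opening from 0.0 (shut) to 1.0 (fully open).
Only numpy, scipy, OpenCV 4.12 (cv2) and the standard library are available. Lean on these libraries where they do the work, as an engineer would, in place of code of your own. Each camera call takes 0.05 s, during which the arm holds its last target. There are 200 camera calls.

TASK

The blue flower in the round mosaic still lacks one petal: show the learner which loose tile on the white tray fits there and where it goes. Point down at that one tile with the fingertips from close above, two or three centimetres over its middle, and stay there for at least one second; then point in the same way at the middle of the empty place for at least a second, and finish while still pointing at it. Do not touch or move anything, and point at no other loose tile.

Things in the scene. Friction and masses are not known exactly. Their poses are not given: they have to be found in the camera images.
- hexagon_tile (a point): the loose regular hexagon, 40 mm over the flats (46 mm over the corners), the same as the tiles laid in the mosaic; 6 mm thick blue glazed ceramic, lying flat on the white tray (floor 3 mm above the table), at least 55 mm from the next tile, centre to centre. Point: the tile's centre, half-way up, 3 mm below its top face
- small_hexagon_tile (a point): a loose regular hexagon of only 26 mm over the flats; 6 mm thick blue glazed ceramic, lying flat on the white tray (floor 3 mm above the table), at least 55 mm from the next tile, centre to centre. Point: the tile's centre, half-way up, 3 mm below its top face
- square_tile (a point): a loose square, 34 mm a side; 6 mm thick blue glazed ceramic, lying flat on the white tray (floor 3 mm above the table), at least 55 mm from the next tile, centre to centre. Point: the tile's centre, half-way up, 3 mm below its top face
- round_tile (a point): a loose disc, 40 mm across; 6 mm thick blue glazed ceramic, lying flat on the white tray (floor 3 mm above the table), at least 55 mm from the next tile, centre to centre. Point: the tile's centre, half-way up, 3 mm below its top face
- diamond_tile (a point): a loose rhombus with diagonals of 40 and 23 mm; 6 mm thick blue glazed ceramic, lying flat on the white tray (floor 3 mm above the table), at least 55 mm from the next tile, centre to centre. Point: the tile's centre, half-way up, 3 mm below its top face
- half_hexagon_tile (a point): a loose half hexagon (trapezium), parallel sides 46 and 23 mm, 20 mm apart; 6 mm thick blue glazed ceramic, lying flat on the white tray (floor 3 mm above the table), at least 55 mm from the next tile, centre to centre. Point: the tile's centre, half-way up, 3 mm below its top face
- empty_place (a point): the empty petal place in the blue flower of the round mosaic: a hexagonal hole 42 mm over the flats and 6 mm deep, down to grey combed adhesive; any one of the six places round the flower's centre tile. Point: its middle, level with the top faces of the laid tiles round it, 18 mm above the table
- mosaic: the round mosaic, a fixed disc 250 mm across with a thin wooden rim 20 mm high; in its middle a flower of blue hexagons (40 mm over the flats, 42 mm centre to centre) among white ones. Left or right of the robot's midline, the tray on the other side. Point: middle of its underside, on the table
- tray: the fixed white tray with the six loose tiles, 230 by 270 mm, rim 12 mm high, floor 3 mm thick. Point: middle of its underside, on the table
- gem_jar: squat green glass jar with a metal lid, 44 mm across, 50 mm tall, standing on the tray on the side away from the robot. Point: centre of its underside
- tweezers: steel tweezers about 125 mm long, under 10 mm high, lying on the tray beside the jar. Point: centre of its underside
- spreader: notched steel adhesive spreader, blade 85 mm wide, wooden handle, 225 mm long, 20 mm high, lying at the right of the table. Point: under its middle, near the front of the handle
- glue_bottle: white glue bottle with an orange nozzle, 62 mm across, 166 mm tall, at the left of the table. Point: centre of its underside
- mug: white mug, 80 mm across, 92 mm tall, at the left of the table. Point: centre of its underside
- plate: white plate with small blue chips on it, 210 mm across, 25 mm high with the chips, at the right of the table. Point: centre of its underside

How it is judged:
By the outcome, as a careful person would: the job done as asked, in the order asked, and still so for the second after the job is handed in, with the robot touching nothing.
It also fails if it takes over 38 s, if anything falls off the work surface, if the arm or the gripper's body presses on something with over 40 N, if the wrist force passes 120 N, or if a joint passes its speed limit or range.

## Working session

There is one attempt and no reset: what is moved stays moved. The work goes in short steps, Python scripts to look and compute and a tool call to move; the robot and the scene stay as the last step left them, time stands still between calls to the robot, and variables do not carry over. Pictures are saved under pics/ and viewed, about 8 in all and at most 12, crops included, and the job is handed in when it is done.

Besides the shell and the picture viewer there is one more tool, called after "Emit:" as name([rows], argument=value, ...), one row to a line, values as JSON. play_rows: Moves the arm, as the interface text tells. Its arguments: {"type":"object","properties":{"plan":{"type":"array"},"grip_force":{"type":"number"}},"required":["plan"]}

```bash
mkdir -p pics; cat > h.py <<'E'
import numpy as np, cv2
from rig import sense, optics, ctrl
def ray(c,u,v,z):
    T=np.array(c["world_to_cam"]);R=T[:3,:3];t=T[:3,3]
    d=np.array([(u-c["cx"])/c["fx"],-(v-c["cy"])/c["fy"],-1.]);o=-R.T@t;w=R.T@d
    return o+w*(z-o[2])/w[2]
def proj(c,p):
    T=np.array(c["world_to_cam"]);q=T[:3,:3]@np.array(p)+T[:3,3]
    return c["cx"]+c["fx"]*q[0]/-q[2], c["cy"]-c["fy"]*q[1]/-q[2]
E
python3 - <<'E'
from h import *
for n in ["scene","wrist"]:
    c=optics.capture(n);cv2.imwrite(f"pics/{n}1.png",c["img"] if n=="wrist" else cv2.resize(c["img"],(800,600),interpolation=2))
    print(n,[k for k in c],c["fx"],c["cx"],c["cy"],np.round(np.array(c["world_to_cam"]),2).tolist())
    np.save(f"{n}1.npy",c,allow_pickle=True)
print(sense())
E
```

```text
scene ['img', 'fx', 'fy', 'cx', 'cy', 'world_to_cam'] 466.7141451825153 256.4657644999359 196.63283723604255 [[0.85, 0.52, -0.02, -457.74], [-0.37, 0.63, 0.68, 151.86], [0.36, -0.57, 0.74, -1600.32], [0.0, 0.0, 0.0, 1.0]]
wrist ['img', 'fx', 'fy', 'cx', 'cy', 'world_to_cam'] 281.4795589288659 256.2004994851518 189.93153354105735 [[0.41, 0.91, -0.0, -524.77], [-0.87, 0.39, -0.29, 36.93], [-0.26, 0.12, 0.96, -379.85], [0.0, 0.0, 0.0, 1.0]]
{'time_s': 0.1, 'joints': array([ 9.24627423e-01,  3.13400660e-01,  1.49830641e+00,  8.53257484e-06,
        1.33101698e+00, -2.23397744e-01]), 'dq': array([-0.00011555, -0.00290394, -0.00016721, -0.00081194,  0.00025832,
       -0.00092303]), 'tau': array([ 3.57200326e-03, -4.12898433e+01, -2.60136008e+01, -1.16845940e-04,
        3.07871516e-03, -2.34413466e-05]), 'eef_pos': array([215.27852661, 478.59885581, 230.80951686]), 'ee_rot': array([-2.42037457e-04,  2.09815799e-01,  9.77740769e-01, -5.11319688e-04]), 'force': array([ 1.03532996,  0.89537143, -0.50844423]), 'wrist_torque': array([-0.01176357,  0.02884685,  0.02923941]), 'grip_width': 1.0031444399779785}
```

View pics/scene1.png

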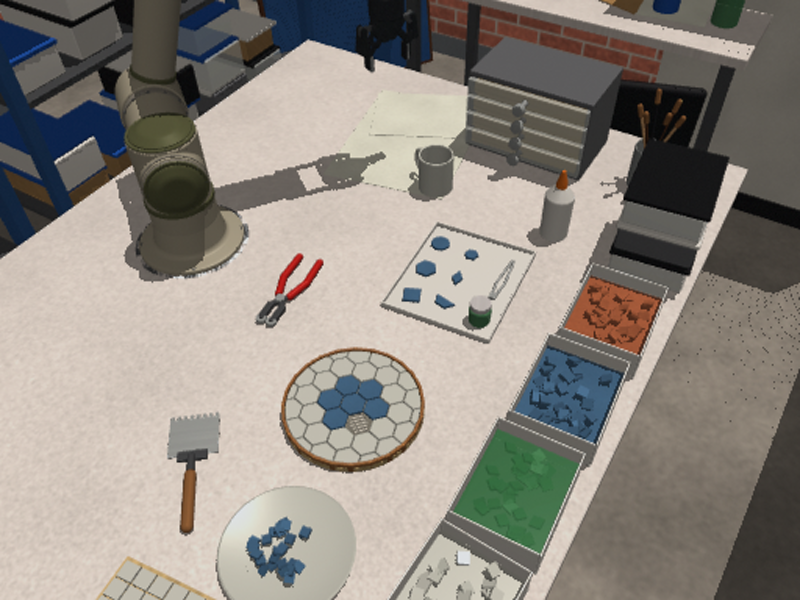

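View pics/wrist1.png

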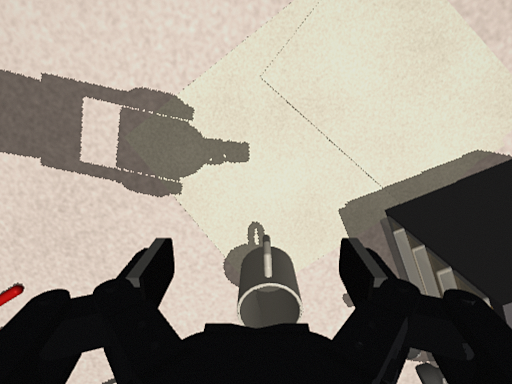

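The scene shows the tray's tiles at about (440,243), (471,254), (426,268), (457,278), (411,295), (444,302), and the grey empty place at (357,423). The wrist view shows only the mug and the paper. I'll rectify the scene view next and measure the tile shapes.

```bash
cat > rect.py <<'E'
from h import *
def rect(c,z,x0,y0,w,h,s):
    # top view: columns = +x... image up = +x, left = +y
    W=np.float32([[x0,y0],[x0+w,y0],[x0+w,y0+h],[x0,y0+h]])
    P=np.float32([proj(c,[*p,z]) for p in W])
    D=np.float32([[(y0+h-p[1])*s,(x0+w-p[0])*s] for p in W])
    return cv2.warpPerspective(c["img"],cv2.getPerspectiveTransform(P,D),(int(h*s),int(w*s)),flags=cv2.INTER_CUBIC)
def blobs(c,z,x0,y0,w,h,s=3):
    im=rect(c,z,x0,y0,w,h,s);b=im.astype(int)
    m=((b[...,0]-b[...,2])>35).astype(np.uint8)
    n,_,st,ce=cv2.connectedComponentsWithStats(m)
    out=[]
    for i in range(1,n):
        if st[i,4]/s/s>80:
            cs,_=cv2.findContours((_==i).astype(np.uint8),0,1);k=max(cs,key=cv2.contourArea)
            (_c,(rw,rh),a)=cv2.minAreaRect(k);cx,r=cv2.minEnclosingCircle(k)
            out.append((x0+w-ce[i][1]/s,y0+h-ce[i][0]/s,st[i,4]/s/s,rw/s,rh/s,2*r/s))
    return im,out
E
python3 - <<'E'
from rect import *
c=np.load("scene1.npy",allow_pickle=True).item()
f=lambda u,v,z:ray(c,u*.64,v*.64,z)
t=f(458,282,9);m=f(353,405,18);e=f(357,423,14);print(t,m,e,f(560,235,0),f(436,190,0))
im1,b=blobs(c,9,t[0]-150,t[1]-150,300,300,2);print(np.round(b,1))
im2,b2=blobs(c,18,m[0]-100,m[1]-100,200,200,2);print(np.round(b2,1))
cv2.imwrite("pics/r.png",np.hstack([cv2.resize(im1,(400,400)),cv2.resize(im2,(400,400))]))
E
```

```text
[571.16330655 166.37661552   9.        ] [ 560.23567828 -198.40591795   18.        ] [ 585.18791859 -223.72776229   14.        ] [690.18589745 412.13616249   0.        ] [380.32831985 413.452743     0.        ]Traceback (most recent call last):
  File "<stdin>", line 5, in <module>
  File "rect.py", line 15, in blobs
    cs,_=cv2.findContours((_==i).astype(np.uint8),0,1);k=max(cs,key=cv2.contourArea)
         ~~~~~~~~~~~~~~~~^^^^^^^^^^^^^^^^^^^^^^^^^^^^^
cv2.error: OpenCV(4.12.0) /io/opencv/modules/imgproc/src/contours_new.cpp:332: error: (-2:Unspecified error) in function 'static std::shared_ptr<ContourScanner_> ContourScanner_::create(cv::ContourDataStorage<cv::Point_<int>, 1024, 0>::storage_t&, cv::ContourDataStorage<signed char, 1024, 0>::storage_t&, cv::Mat, int, int, cv::Point)'
> Modes other than RETR_FLOODFILL and RETR_CCOMP support only CV_8UC1 images (expected: 'img.type() == CV_8UC1'), where
>     'img.type()' is 24 (CV_8UC4)
> must be equal to
>     'CV_8UC1' is 0 (CV_8UC1)
```

```bash
sed -i 's/n,_,st,ce=/n,L,st,ce=/; s/cs,_=cv2.findContours((_==i)/cs,_=cv2.findContours((L==i)/' rect.py
python3 - <<'E'
from rect import *
c=np.load("scene1.npy",allow_pickle=True).item()
t=[571,166];m=[560,-198]
im1,b=blobs(c,9,t[0]-150,t[1]-150,300,300,2);print(np.round(b,1))
im2,b2=blobs(c,18,m[0]-100,m[1]-100,200,200,2);print(np.round(b2,1))
cv2.imwrite("pics/r.png",np.hstack([cv2.resize(im1,(400,400)),cv2.resize(im2,(400,400))]))
E
```

```text
[[ 570.3  103.9  615.5   19.7   40.5   40.5]
 [ 561.9  177.8  380.    18.4   29.7   33.7]
 [ 554.8  253.4  514.5   25.3   25.3   27.6]
 [ 506.    89.4 1055.8   32.5   34.3   43.2]
 [ 492.7  169.6 1288.5   38.1   44.1   44.1]
 [ 481.2  251.1 1141.2   36.8   38.5   39.9]]
[[ 551.9 -191.2 8199.2  116.1  103.3  124.9]]
```

View pics/r.png

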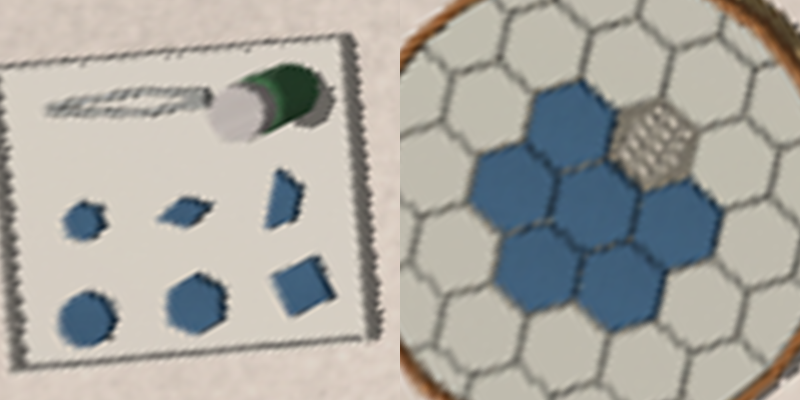

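The large regular hexagon is at about (493,170): area 1290 mm², 38 by 44 mm. The disc at (481,251) measures 37 by 38. The empty place is at about (588,-224), 42 mm from the flower's centre tile, as it should be. I'm moving now with the fingers shut.

Emit:
play_rows([
  [25,-28,0,0,0,0,-1],
  [25,-28,0,0,0,0,-1],
  [25,-28,0,0,0,0,-1],
  [25,-28,0,0,0,0,-1],
  [25,-28,0,0,0,0,-1],
])

```text
time_s: 0.52
eef_pos: [338.8, 336.5, 229.0]
ee_rot: [-0.002, 0.204, 0.979, -0.001]
force: [0.9, 1.7, -1.1]
grip_width: 0.295
```

Emit:
play_rows([
  [25,-28,0,0,0,0,-1],
  [25,-28,0,0,0,0,-1],
  [25,-28,0,0,0,0,-1],
  [20,-22,0,0,0,0,-1],
  [10,-10,0,0,0,0,-1],
])

```text
time_s: 0.93
eef_pos: [449.0, 210.5, 228.0]
ee_rot: [-0.003, 0.206, 0.979, -0.002]
force: [0.3, 0.1, -0.1]
grip_width: -0.0
```

```bash
python3 - <<'E'
from rect import *
c=optics.capture("wrist");np.save("w2.npy",c,allow_pickle=True)
im,b=blobs(c,9,420,30,250,260,2);print(np.round(b,1));print(proj(c,[493,170,9]),sense()["eef_pos"])
cv2.imwrite("pics/w2.png",c["img"])
E
```

```text
[[ 557.7  107.2  189.5   10.4   29.3   29.7]
 [ 553.   257.3  505.2   27.5   23.3   27.5]
 [ 504.8   93.3 1047.8   32.7   32.4   44.7]
 [ 491.   173.3 1247.8   42.7   37.8   43.1]
 [ 479.7  254.9 1130.2   38.5   36.7   38.9]]
(np.float64(242.5852685871614), np.float64(205.8443409328046)) [449.93950469 209.68519298 227.76107789]
```

View pics/w2.png

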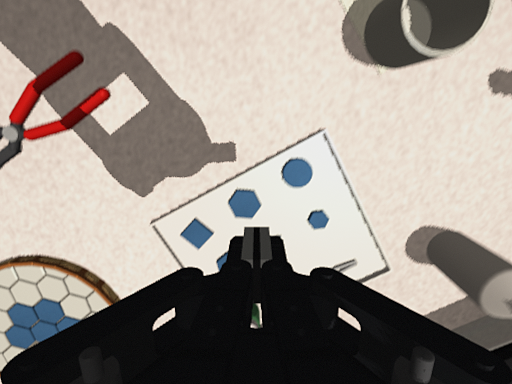

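The wrist view confirms the full-size hexagon at pixel (244,203), between the square and the disc. It gives (491,173) against (493,170) from the scene camera, so I'm using (492,172). I'll go above it, then straight down to z≈32.

Emit:
play_rows([
  [22,-20,-10,0,0,0,-1],
  [20,-18,-15,0,0,0,-1],
  [0,0,-30,0,0,0,-1],
  [0,0,-30,0,0,0,-1],
  [0,0,-30,0,0,0,-1],
])

```text
time_s: 1.4
eef_pos: [496.7, 169.3, 113.8]
ee_rot: [0.003, 0.208, 0.978, -0.0]
force: [0.3, -0.0, -0.2]
grip_width: -0.002
```

Emit:
play_rows([
  [-5,3,-25,0,0,0,-1],
  [0,0,-22,0,0,0,-1],
  [0,0,-18,0,0,0,-1],
  [0,0,-8,0,0,0,-1],
  [0,0,0,0,0,0,-1],
])

```text
time_s: 1.82
eef_pos: [486.2, 173.0, 30.8]
ee_rot: [-0.003, 0.208, 0.978, -0.002]
force: [-0.1, 0.6, 0.3]
grip_width: 0.001
```

Emit:
play_rows([
  [5,-1,1,0,0,0,-1],
  [0,0,0,0,0,0,-1],
  [0,0,0,0,0,0,-1],
])

```text
time_s: 2.07
eef_pos: [492.6, 172.5, 33.9]
ee_rot: [-0.002, 0.207, 0.978, -0.002]
force: [-0.0, 0.5, 1.0]
grip_width: -0.002
```

```bash
python3 - <<'E'
from rect import *
print(sense()["eef_pos"])
a=[]
for n in["scene","side","wrist"]:
    c=optics.capture(n)
    u,v=proj(c,[492,172,9]);print(n,u,v,proj(c,sense()["eef_pos"]))
    p=cv2.getRectSubPix(c["img"],(120,120),(float(u),float(v)));a.append(cv2.resize(p,(260,260),interpolation=2))
cv2.imwrite("pics/t.png",np.hstack(a));print(sense()["eef_pos"])
E
```

```text
[492.57129411 172.48570302  33.87574252]
scene 272.3921051580531 170.6395067011986 (np.float64(272.7393193219845), np.float64(165.00399561150184))
side 246.88621105930952 246.1608596789431 (np.float64(246.58560481367465), np.float64(241.89823034239947))
wrist 254.68635556612017 223.4464873344412 (np.float64(255.2281074130607), np.float64(241.20719581755392))
[492.36868904 172.42054843  33.69833428]
```

View pics/t.png

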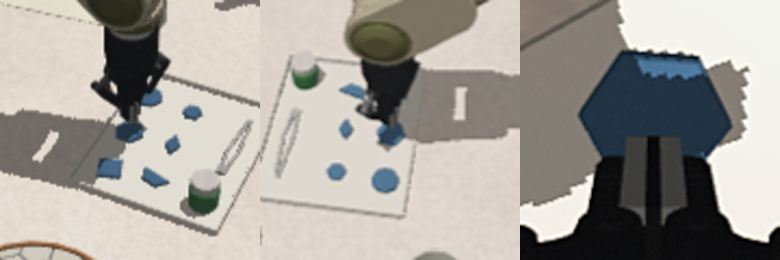

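The wrist crop shows the fingers centred over the hexagon to within about 2 mm, and the side and scene views agree. I'm holding here for over a second.

Emit:
play_rows([
  [0,0,-2,0,0,0,-1],
  [0,0,0,0,0,0,-1],
  [0,0,0,0,0,0,-1],
  [0,0,0,0,0,0,-1],
  [0,0,0,0,0,0,-1],
])

```text
time_s: 2.63
eef_pos: [492.7, 172.5, 32.5]
ee_rot: [-0.001, 0.207, 0.978, -0.001]
force: [0.3, 0.2, 0.3]
grip_width: 0.002
```

Emit:
play_rows([
  [0,0,0,0,0,0,-1],
  [0,0,0,0,0,0,-1],
  [0,0,0,0,0,0,-1],
  [0,0,0,0,0,0,-1],
  [0,0,0,0,0,0,-1],
])

```text
time_s: 3.05
eef_pos: [492.7, 172.5, 32.5]
ee_rot: [-0.001, 0.207, 0.978, -0.001]
force: [-0.5, -0.7, 0.4]
grip_width: 0.002
```

Emit:
play_rows([
  [0,0,0,0,0,0,-1],
  [0,0,0,0,0,0,-1],
  [0,0,0,0,0,0,-1],
  [0,0,0,0,0,0,-1],
  [0,0,0,0,0,0,-1],
])

```text
time_s: 3.47
eef_pos: [492.7, 172.5, 32.5]
ee_rot: [-0.001, 0.207, 0.978, -0.001]
force: [-0.2, 0.4, 0.1]
grip_width: 0.003
```

Emit:
play_rows([
  [0,0,0,0,0,0,-1],
  [0,0,0,0,0,0,-1],
  [0,0,0,0,0,0,-1],
  [0,0,0,0,0,0,-1],
  [0,0,0,0,0,0,-1],
])

```text
time_s: 3.88
eef_pos: [492.7, 172.5, 32.5]
ee_rot: [-0.001, 0.207, 0.978, -0.001]
force: [-0.9, -0.1, 0.8]
grip_width: -0.002
```

Emit:
play_rows([
  [0,0,25,0,0,0,-1],
  [0,0,35,0,0,0,-1],
  [0,0,35,0,0,0,-1],
  [0,0,35,0,0,0,-1],
  [0,-15,20,0,0,0,-1],
])

```text
time_s: 4.3
eef_pos: [488.2, 158.0, 183.6]
ee_rot: [-0.007, 0.207, 0.978, -0.003]
force: [0.5, -0.3, -0.1]
grip_width: 0.001
```

Held for about 1.7 s. Next I'll cross high toward the mosaic.

Emit:
play_rows([
  [4,-35,5,0,0,0,-1],
  [4,-38,5,0,0,0,-1],
  [4,-38,0,0,0,0,-1],
  [4,-38,0,0,0,0,-1],
  [4,-38,0,0,0,0,-1],
])

```text
time_s: 4.72
eef_pos: [509.2, -31.7, 201.5]
ee_rot: [-0.0, 0.202, 0.979, -0.002]
force: [1.1, -0.8, -0.3]
grip_width: 0.001
```

Emit:
play_rows([
  [5,-38,0,0,0,0,-1],
  [5,-38,0,0,0,0,-1],
  [5,-38,0,0,0,0,-1],
  [5,-20,0,0,0,0,-1],
  [0,0,0,0,0,0,-1],
])

```text
time_s: 5.13
eef_pos: [528.3, -179.1, 201.7]
ee_rot: [0.0, 0.205, 0.979, -0.003]
force: [0.3, 0.1, 0.2]
grip_width: -0.001
```

```bash
python3 - <<'E'
from rect import *
c=optics.capture("wrist");np.save("w3.npy",c,allow_pickle=True);print(sense()["eef_pos"],proj(c,[588,-224,18]))
a=rect(c,18,488,-324,200,200,2.)
cv2.imwrite("pics/m.png",np.hstack([cv2.resize(a,(390,390)),cv2.resize(c["img"],(400,390))]))
E
```

```text
[ 528.00234225 -177.57599892  201.61451012] (np.float64(243.01883073602144), np.float64(226.36051492105042))
```

View pics/m.png

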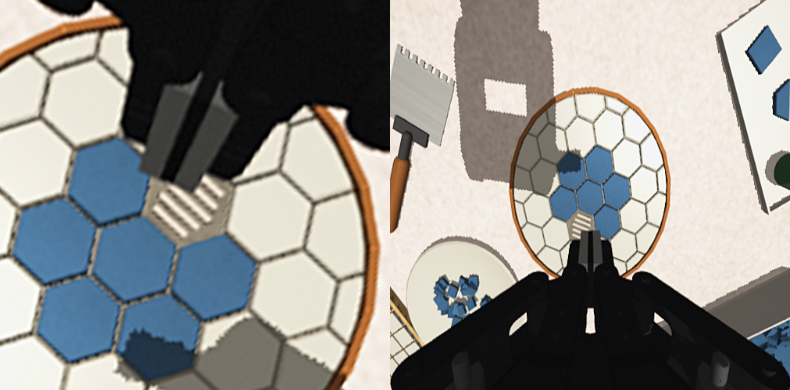

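The wrist view gives the empty place as (585,-221) from the neighbouring tiles, against (588,-224) from the scene. I'm using (587,-223).

Emit:
play_rows([
  [28,-22,0,0,0,0,-1],
  [26,-20,-10,0,0,0,-1],
  [3,-3,-25,0,0,0,-1],
  [0,0,-25,0,0,0,-1],
  [0,0,-10,0,0,0,-1],
])

```text
time_s: 5.6
eef_pos: [586.3, -218.1, 130.5]
ee_rot: [-0.0, 0.203, 0.979, -0.002]
force: [-0.7, -0.3, -1.1]
grip_width: -0.001
```

Emit:
play_rows([
  [1,-5,-25,0,0,0,-1],
  [0,0,-25,0,0,0,-1],
  [0,0,-22,0,0,0,-1],
  [0,0,-10,0,0,0,-1],
  [0,0,0,0,0,0,-1],
])

```text
time_s: 6.02
eef_pos: [587.0, -216.5, 45.9]
ee_rot: [-0.001, 0.2, 0.98, -0.001]
force: [0.4, -0.0, -0.0]
grip_width: -0.001
```

Emit:
play_rows([
  [0,-6,-3,0,0,0,-1],
  [0,0,0,0,0,0,-1],
  [0,0,0,0,0,0,-1],
])

```text
time_s: 6.27
eef_pos: [588.3, -222.3, 46.2]
ee_rot: [0.001, 0.199, 0.98, -0.001]
force: [1.0, 0.5, 0.0]
grip_width: 0.0
```

```bash
python3 - <<'E'
from rect import *
a=[]
for n in["scene","side","wrist"]:
    c=optics.capture(n)
    u,v=proj(c,[587,-223,18])
    p=cv2.getRectSubPix(c["img"],(120,120),(float(u),float(v)));a.append(cv2.resize(p,(260,260),interpolation=2))
cv2.imwrite("pics/e.png",np.hstack(a));print(sense()["eef_pos"],sense()["force"])
E
```

```text
[ 588.15486294 -222.29846089   45.90417367] [-1.39239848  0.33798405 -0.30611578]
```

View pics/e.png

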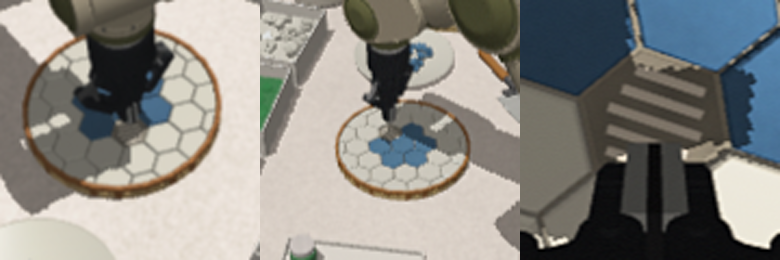

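The fingertips are centred over the grey hole. I'll come down 3 mm to about 25 mm above it and hold.

Emit:
play_rows([
  [-1,0,-3,0,0,0,-1],
  [0,0,0,0,0,0,-1],
  [0,0,0,0,0,0,-1],
  [0,0,0,0,0,0,-1],
  [0,0,0,0,0,0,-1],
])

```text
time_s: 6.83
eef_pos: [587.4, -222.5, 43.8]
ee_rot: [0.002, 0.199, 0.98, -0.002]
force: [-0.0, 0.9, 0.3]
grip_width: 0.004
```

Emit:
play_rows([
  [0,0,0,0,0,0,-1],
  [0,0,0,0,0,0,-1],
  [0,0,0,0,0,0,-1],
  [0,0,0,0,0,0,-1],
  [0,0,0,0,0,0,-1],
])

```text
time_s: 7.25
eef_pos: [587.4, -222.5, 43.9]
ee_rot: [0.002, 0.199, 0.98, -0.002]
force: [0.5, -0.2, 0.1]
grip_width: -0.0
```

Emit:
play_rows([
  [0,0,0,0,0,0,-1],
  [0,0,0,0,0,0,-1],
  [0,0,0,0,0,0,-1],
  [0,0,0,0,0,0,-1],
  [0,0,0,0,0,0,-1],
])

```text
time_s: 7.67
eef_pos: [587.4, -222.5, 43.8]
ee_rot: [0.001, 0.199, 0.98, -0.002]
force: [-0.4, -0.4, -0.1]
grip_width: -0.001
```

Emit:
play_rows([
  [0,0,0,0,0,0,-1],
  [0,0,0,0,0,0,-1],
  [0,0,0,0,0,0,-1],
  [0,0,0,0,0,0,-1],
  [0,0,0,0,0,0,-1],
])

```text
time_s: 8.08
eef_pos: [587.4, -222.5, 43.8]
ee_rot: [0.001, 0.199, 0.98, -0.002]
force: [-0.3, -1.0, 0.9]
grip_width: 0.001
```

```bash
python3 - <<'E'
from rig import sense,ctrl
s=sense();print(s["time_s"],s["eef_pos"],s["force"])
p=s["eef_pos"]
if abs(p[2]-43)<4 and abs(p[0]-587)<4 and abs(p[1]+223)<4: print(ctrl.finish_job())
E
```

```text
8.0833 [ 587.4072289  -222.51746937   43.82074376] [-0.26586868 -1.03880061  0.94649497]
the job is handed in; nothing more can be done
None
```

I pointed with shut fingers at the full-size hexagon tile, then at the empty petal place, and handed the job in at 8.1 s while still pointing there.

- **Hexagon tile:** I held for about 1.7 s at (492.7, 172.5, 32.5), roughly 24 mm above its top face.
- **Empty place:** I crossed the tray at about 200 mm height, then held for about 1.7 s at (587.4, -222.5, 43.8), roughly 26 mm above its middle.

**Checks:** The close wrist views showed the fingertips centred on both targets, to within about 2 mm on the tile. The force readings stayed at noise level, about 1 N, so nothing appears to have been touched. The scene and wrist cameras disagreed by 3–4 mm on both positions, so I used values in between. No check failed.

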